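# Pin a drilled strap in the bridge jig

## Robot

A 6-joint arm with a two-finger parallel gripper is mounted at the origin on the work surface; the furniture and walls round the work are solid. World frame = base frame: x ahead of the robot, y to its left, z up, the work surface at z = 0. Lengths are in m, angles in rad, forces in N, time in s.
With the tool pointing down it reaches from about 0.275 to 0.725 m from the base axis. Payload 15.9 kg.
Tool frame: the origin (TCP) lies at the very end of the fingers, on their centre line; the grasp point (between the pads) lies 19 mm behind it; z points along the fingers, x is the direction in which the jaws open and shut, and the axes are right-handed (so a half turn about z gives the same grasp; the last joint's range is limited). The gripper opens to 85 mm and grips with 20 to 120 N. Pads are 22 mm wide; open, the fingers measure 114 mm over their backs; the gripper's body (76 mm by 85 mm) begins 54 mm behind the grasp point. The pads swing forward as they close: fully open they stand 13 mm farther back than shut.
Start: joints at [1.197, 0.213, -0.034, 1.323, 0, 1.571], TCP at [0.183, 0.465, 0.231] pointing down, gripper open.
Joint ranges: [-2.98, 2.98], [-0.74, 1.72], [-1.14, 1.35], [-2.1, 2.04], [-1.57, 1.44], [-3.14, 3.14]. Speed limits (rad/s): [1.89, 1.89, 2.39, 2.57, 3.14, 3.14].

## Interface

Orientations are given as a rotation vector (axis times angle).
In Python, from rig import read_state, snapshot, job_done, look_for, cut_out gives the robot as it stands. The module is installed in compiled form; this text tells all that it offers.
- The arm moves only by the tool play_rows, never from a script. Its arguments are lists of equal length, an entry for each row: "hand": the opening, from 0 (shut) to 1 (fully open); "dp": the shift along the tool's x, y, z in cm, a list of three; "angular": the turn, a rotation vector about the tool's x, y, z in rad, a list of three. In form: {"hand": [hand, ...], "dp": [[tx, ty, tz], ...], "angular": [[rx, ry, rz], ...]}. A call has exactly 8 rows; each row shifts and turns the pose as measured when the row begins, along the tool's axes as they then stand; what a row does not reach is not made up. A row lasts 1/12 s, in which the tool goes at most 41.7 mm and 7.16 degrees, less where a joint would pass 70% of its speed; a pose out of reach is approached as far as the arm can. A call is refused whole if a number of a shift passes 4.17 or a number of a turn 0.125, either way. A call with a gripper value outside its range is refused whole. The fingers move at their own pace and stop on an object; the grip force is fixed at half the most. Time passes only in rows, so rows that do not move let the fingers close, or fill a call up. It gives the time, the measured TCP pose, the force and the opening at its end, in the units of the state.
- read_state(): the state, without advancing time (a new reading comes with each control period).
- snapshot(name): name is "scene" or "top" or "wrist"; returns a dict with "pixels" (384x512x3 uint8, red, green, blue), "fx", "fy", "cx", "cy" (pixels), "k1" (the pictures are not rectified: a ray, as slopes to the right and down, at radius r is drawn at 1 + k1 r^2 times it, then the intrinsics apply), "R" (3x3) and "t" (3): a world point X has camera coordinates R X + t. Camera axes: x right, y down, z forward; pixel columns grow to the right and rows downward; lengths in m; the calibration is good to about 2 mm. A picture is of the moment at which its call begins. There is no depth.
- job_done(): hands the job in, once; it reports no verdict.
Trained networks look in a picture, given as the dict that the camera call returned (one of the last four; its "shot" number tells which), for a name from the list of things; names that differ only in an ending like _2 or _b are one class to them, and where a whole thing is asked for, a point or a joint stands for the part that bears it (a point fixed in the world has none). Each returns a list of dicts, best first, with "conf" (0 to 1); they miss things now and then, are a little off and sometimes report something else, mostly with a low value. They report only what shows in the picture. A call takes as long as a camera call. They do not tell look-alikes from the thing itself.
- look_for(picture, target): "location" ([x, y, z] in m, in world coordinates, good to about 4 mm: the middle of the surface that is visible of it).
- cut_out(picture, target): "region" (384x512 bool, what is visible of it).
The state is a dict: "time_s": time; "q": joint angles; "joint_velocities": joint speeds; "effort": joint torques, N m; "position": TCP position; "ee_rot": TCP orientation; "force": force on the tool from outside, world axes, zero at the start; "wrist_torque": the same for the moment, N m; "grip_width": opening from 0.0 (shut) to 1.0 (fully open).
Only numpy, scipy, OpenCV 4.12 (cv2) and the standard library are available. Lean on these libraries where they do the work, as an engineer would, in place of code of your own. Each camera call takes 0.05 s, during which the arm holds its last target.

## Task

Load the drilled flat strap into the welding jig: push it along the table top with the fingers, hole end first, between the guide rails and under the low blue bridge until its end is home against the stop, without lifting, tipping or pinching it. Then press the red knob on the bridge straight down until it sits on its bush, so that the locating pin goes through the hole in the strap. Take the hand away and leave the other things on the table as they stand.

Things in the scene. Friction and masses are not known exactly. Their poses are not given: they have to be found in the camera images.
- strap: loose flat bar of bare light-grey metal, 150 x 40 x 10 mm, about 0.45 kg, lying flat, one 13 mm hole near its front end. Origin: centre of the underside; +x along it towards the hole end (ends at +75 and -75 mm), z up. It starts before the jig's mouth, hole end towards the jig, up to 45 mm beside the jig's centre line and 0.35 rad askew. Slides on the table under 2 to 5 N
- strap_hole (a point): centre of the strap's hole, on its top face: 47 mm ahead of the strap's origin and 28 mm behind its front end
- strap_tail (a point): middle of the strap's rear end face, 75 mm behind its origin, 5 mm above the table: the place to push. With the strap home it stands 30 mm outside the mouth of the jig
- jig: jig fixed to the table: two dark steel rails 13 mm high, 22 wide, with a 43 mm channel between them, an end stop across it and a blue bridge (87 mm across, 12 thick) 13 mm above the table. Origin: on the table under the pin's axis; +x the way in, z up. Along x in mm: mouth -91, straight channel from -60, bridge -22 to 22, stop face 28; the strap at home has its origin at -47, its rear end at -122
- jig_mouth (a point): middle of the jig's mouth, at table height, 91 mm before the pin's axis; the lead-in fingers stand 69 mm apart here and close to 43 mm over the next 31 mm; outside they are 93 mm across and 12 mm high
- jig_stop (a point): middle of the stop face at table height, 28 mm beyond the pin's axis
- pin_top (a point): centre of the top of the red knob (28 mm diameter, 17 mm high) on the locating pin; about 69 mm above the table when the pin is up and 51 mm when it is fully down
- pin (a joint): travel of the locating pin in m: 0 fully up, 0.018 fully down with the knob on its brass bush; starts between 0 and 0.004. The pin is 10 mm thick with a tapered tip (20 mm above the table at 0), in the middle of the bridge; friction holds it, it goes down under about 4 N and stays where it is left. It can pass the strap only through the hole
- weld_magnet: bystander: red flat arrow-shaped welding magnet, 78 x 105 x 20 mm, lying to the right of the work; origin at the centre of its underside
- gauge_block: bystander: grey ground setting block with dark holes, 50 x 75 x 25 mm, lying beyond and to the left of the jig; origin at the centre of its underside
- tape_measure: bystander: yellow tape measure, 38 x 99 x 65 mm, standing to the left of the jig; origin at the centre of its underside
There are look-alikes about, which are no part of the job. There is more than one size of the strap; the one meant has the size given above.

How it is judged:
By the outcome, as a careful person would: the job done as asked, in the order asked, and still so for the second after the job is handed in, with the robot touching nothing.
It also fails if it takes over 61 s, if anything falls off the work surface, if the arm or the gripper's body presses on something with over 40 N, if the wrist force passes 120 N, or if a joint passes its speed limit or range.

## Working session

There is one attempt and no reset: what is moved stays moved. The work goes in short steps, Python scripts to look and compute and a tool call to move; the robot and the scene stay as the last step left them, time stands still between calls to the robot, and variables do not carry over. Pictures are saved under pics/ and viewed, and the job is handed in when it is done.

Besides the shell and the picture viewer there is one more tool, called after "Emit:" as name(argument=value, ...) on one line, values as JSON. play_rows: Moves the arm, as the interface text tells. Its arguments: {"type":"object","properties":{"hand":{"type":"array"},"dp":{"type":"array"},"angular":{"type":"array"}},"required":["hand","dp","angular"]}

```bash
mkdir -p pics; ls; cat > h.py <<'E'
import numpy as np, cv2
from rig import *
def save(s,name,crop=None,scale=1):
    im=s["pixels"][:,:,::-1].copy()
    if crop: x0,y0,x1,y1=crop; im=im[y0:y1,x0:x1]
    if scale!=1: im=cv2.resize(im,None,fx=scale,fy=scale,interpolation=cv2.INTER_CUBIC)
    cv2.imwrite("pics/"+name+".png",im)
def pix(s,X):
    c=s["R"]@np.array(X,float)+s["t"]; u=c[:2]/c[2]; r2=u@u; u=u*(1+s["k1"]*r2)
    return np.array([s["fx"]*u[0]+s["cx"],s["fy"]*u[1]+s["cy"]])
def unp(s,p,z):
    d=np.array([(p[0]-s["cx"])/s["fx"],(p[1]-s["cy"])/s["fy"]]);u=d.copy()
    for _ in range(20): u=d/(1+s["k1"]*(u@u))
    R=np.array(s["R"]);ray=R.T@np.array([u[0],u[1],1]);C=-R.T@np.array(s["t"])
    return C+ray*(z-C[2])/ray[2]
E
python3 - <<'E'
from h import *
st=read_state();print({k:np.round(v,3) for k,v in st.items()})
for n in ["scene","top","wrist"]:
    s=snapshot(n);save(s,n+"0",scale=1.5)
    for t in ["strap","strap_hole","strap_tail","jig","jig_mouth","jig_stop","pin_top","weld_magnet","gauge_block","tape_measure"]:
        print(n,t,[(round(d["conf"],2),np.round(d["location"],3).tolist(),pix(s,d["location"]).round().tolist()) for d in look_for(s,t)])
E
```

```text
pics
{'time_s': np.float64(0.0), 'q': array([ 1.197,  0.213, -0.035,  1.323, -0.   ,  1.571]), 'joint_velocities': array([ 0.001, -0.001, -0.001, -0.001, -0.002, -0.   ]), 'effort': array([ 1.0000e-03, -6.8617e+01,  4.8712e+01,  1.8000e-02, -0.0000e+00,
       -0.0000e+00]), 'position': array([0.182, 0.465, 0.231]), 'ee_rot': array([ 2.595e+00,  1.770e+00, -1.000e-03]), 'force': array([-0.878,  0.198,  0.773]), 'wrist_torque': array([-0.015, -0.044,  0.007]), 'grip_width': np.float64(1.003)}
scene strap [(0.9, [0.428, -0.378, 0.005], [333.0, 300.0]), (0.74, [0.482, -0.2, 0.01], [277.0, 243.0])]
scene strap_hole [(0.94, [0.429, -0.376, 0.004], [333.0, 300.0]), (0.83, [0.479, -0.196, 0.011], [275.0, 242.0]), (0.4, [0.603, 0.161, 0.024], [208.0, 168.0])]
scene strap_tail [(0.89, [0.424, -0.375, 0.007], [331.0, 300.0])]
scene jig [(0.87, [0.58, -0.047, 0.015], [255.0, 198.0])]
scene jig_mouth [(0.63, [0.581, -0.05, 0.017], [256.0, 198.0])]
scene jig_stop [(0.59, [0.583, -0.047, 0.017], [256.0, 197.0])]
scene pin_top []
scene weld_magnet []
scene gauge_block [(0.66, [0.605, 0.158, 0.023],
[... 379 characters left out ...]
-0.193, 0.01], [292.0, 192.0]), (0.36, [0.584, -0.034, 0.013], [237.0, 158.0])]
top jig [(0.62, [0.589, -0.037, 0.013], [238.0, 156.0])]
top jig_mouth [(0.79, [0.594, -0.039, 0.013], [239.0, 155.0])]
top jig_stop [(0.64, [0.585, -0.036, 0.015], [237.0, 158.0])]
top pin_top [(0.62, [0.59, -0.038, 0.065], [237.0, 153.0])]
top weld_magnet [(0.95, [0.622, -0.29, 0.023], [328.0, 146.0])]
top gauge_block [(0.64, [0.608, 0.169, 0.022], [164.0, 147.0])]
top tape_measure [(0.57, [0.426, 0.144, 0.051], [168.0, 213.0])]
wrist strap []
wrist strap_hole []
wrist strap_tail []
wrist jig []
wrist jig_mouth []
wrist jig_stop []
wrist pin_top []
wrist weld_magnet []
wrist gauge_block []
wrist tape_measure []
```

View pics/scene0.png

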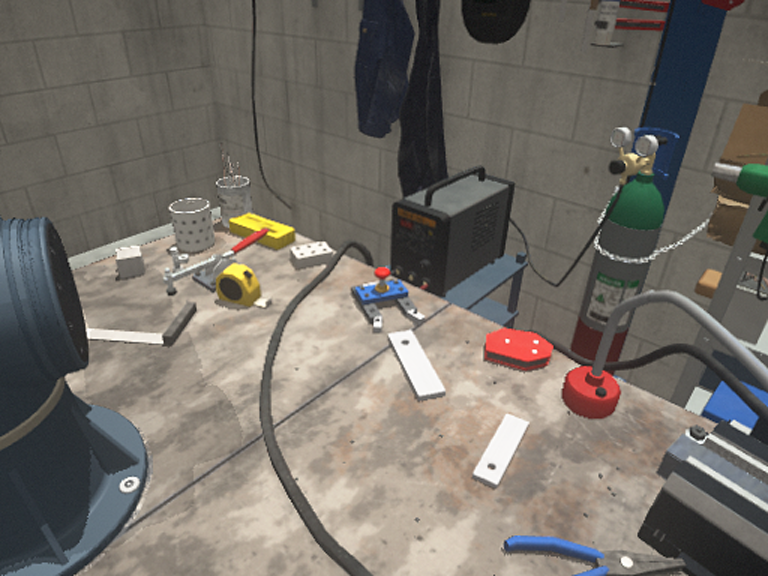

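View pics/top0.png

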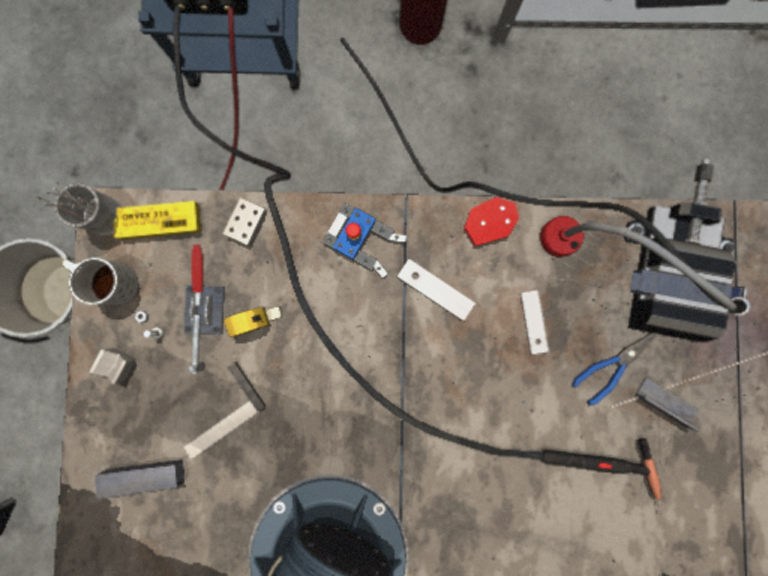

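```bash
python3 - <<'E'
from h import *
s=snapshot("top");save(s,"top1",(130,110,400,260),2.9)
s=snapshot("wrist");print(s["R"],s["t"],s["fx"])
E
```

```text
[[ 3.65748116e-01  9.30713784e-01  4.08632317e-04]
 [ 8.86396751e-01 -3.48466390e-01  3.04749035e-01]
 [ 2.83776522e-01 -1.11099175e-01 -9.52432601e-01]] [-0.50074478 -0.03991381  0.38089268] 288.46714028392006
```

View pics/top1.png

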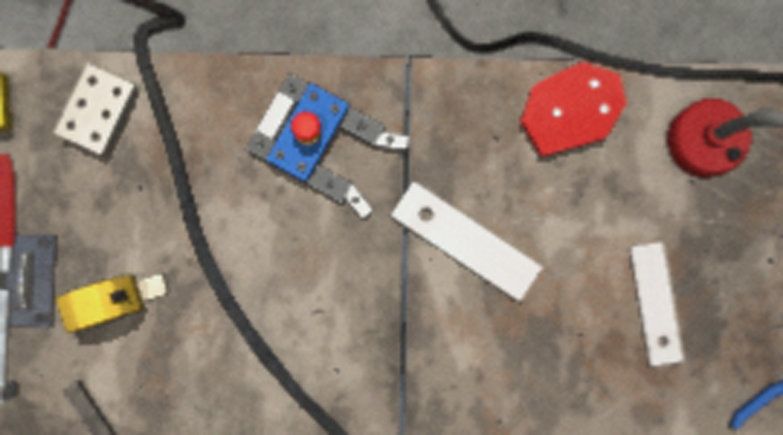

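Candidates for the strap in the top picture: the bar at (292,193) just before the jig's mouth, the bar at (356,213) farther right and visibly smaller, and the pale leg of the square at (148,287). I'll check the sizes.

```bash
python3 - <<'E'
from h import *
s=snapshot("top")
f=lambda p,z:unp(s,(130+p[0]/2.9-.33,110+p[1]/2.9-.33),z)
for nm,c in [("A",[(411,182),(543,267),(521,300),(391,214)]),("B",[(632,246),(661,242),(683,361),(652,366)])]:
    P=np.array([f(p,.01) for p in c]);print(nm,P.round(4).tolist(),[round(np.linalg.norm(P[i]-P[i-1]),4) for i in range(4)])
P=np.array([f(p,.025) for p in [(314,82),(351,102),(304,180),(265,157)]]);print("bridge",P.round(4).tolist(),[round(np.linalg.norm(P[i]-P[i-1]),4) for i in range(4)],P.mean(0))
print("hole",f((427,213),.01),"knob",f((307,124),.068))
print("fingers tips", f((408,142),.012),f((365,216),.012))
for nm in ["strap"]:
    for d in cut_out(s,nm):
        m=d["region"].astype(np.uint8);c=max(cv2.findContours(m,0,2)[0],key=cv2.contourArea)
        W=np.array([unp(s,p,.01)[:2] for p in c[:,0,:]],np.float32)*1000
        print(d["conf"],cv2.minAreaRect(W))
E
```

```text
A [[0.5454, -0.133, 0.01], [0.4652, -0.2625, 0.01], [0.4329, -0.2415, 0.01], [0.5137, -0.1141, 0.01]] [np.float64(0.0369), np.float64(0.1523), np.float64(0.0386), np.float64(0.1509)]
B [[0.4874, -0.3486, 0.01], [0.4919, -0.3767, 0.01], [0.3776, -0.3979, 0.01], [0.3722, -0.3681, 0.01]] [np.float64(0.1169), np.float64(0.0284), np.float64(0.1162), np.float64(0.0302)]
bridge [[0.639, -0.0369, 0.025], [0.6202, -0.0731, 0.025], [0.5436, -0.0295, 0.025], [0.565, 0.0085, 0.025]] [np.float64(0.0868), np.float64(0.0407), np.float64(0.0881), np.float64(0.0437)] [ 0.59196843 -0.03274779  0.025     ]
hole [ 0.5154356 -0.1491335  0.01     ] knob [ 0.59106028 -0.03354909  0.068     ]
fingers tips [ 0.58438227 -0.12930659  0.012     ] [ 0.51110648 -0.08884644  0.012     ]
0.89 ((433.39520263671875, -370.9251708984375), (119.44805908203125, 36.753875732421875), 9.14742374420166)
0.65 ((489.7625732421875, -187.17958068847656), (151.26817321777344, 40.892635345458984), 57.391456604003906)
```

```bash
cat >> h.py <<'E'
from scipy.spatial.transform import Rotation as Ro
def plan(pos,yaw=None):
    """shift in tool axes (cm) from present pose to pos; turn (rad) so that tool y has heading yaw(tool down)"""
    st=read_state();R=Ro.from_rotvec(st["ee_rot"]).as_matrix()
    print("pos",st["position"].round(4),"xaxis",R[:,0].round(3),"yaxis",R[:,1].round(3),"q6",st["q"][5].round(3),"t",round(float(st["time_s"]),2),"F",st["force"].round(1),"g",round(float(st["grip_width"]),3))
    print("dp cm in tool",(R.T@(np.array(pos)-st["position"])*100).round(2))
    if yaw is not None:
        y=np.array([np.cos(yaw),np.sin(yaw),0]);z=np.array([0,0,-1.]);x=np.cross(y,z)
        T=np.stack([x,y,z],1);print("turn",Ro.from_matrix(R.T@T).as_rotvec().round(3)," or half-turn", Ro.from_matrix(R.T@T@np.diag([-1,-1,1])).as_rotvec().round(3))
E
python3 - <<'E'
from h import *
s=snapshot("wrist");R=np.array(s["R"]);C=-R.T@s["t"];st=read_state();T=Ro.from_rotvec(st["ee_rot"]).as_matrix()
print("cam in tool",T.T@(C-st["position"]),"axis fwd",T.T@R[2],"right",T.T@R[0])
plan([0.44,-0.22,0.25],np.radians(60))
E
```

```text
cam in tool [ 0.00064419 -0.07772692 -0.14383379] axis fwd [1.68391765e-04 3.04755831e-01 9.52430499e-01] right [ 9.99999703e-01  6.64411634e-04 -3.89398529e-04]
pos [0.1826 0.4655 0.2313] xaxis [0.365 0.931 0.   ] yaxis [ 0.931 -0.365 -0.   ] q6 1.571 t 1.9 F [ 0.4 -0.6  0.4] g 0.998
dp cm in tool [-54.42  49.    -1.87]
turn [ 0.    -0.    -1.421]  or half-turn [-0.    -0.     1.721]
```

Emit:
play_rows(hand=[0.2,0.2,0.2,0.2,0.2,0.2,0.2,0.2], dp=[[-2.7,2.4,-0.1],[-2.7,2.4,-0.1],[-2.7,2.4,-0.1],[-2.7,2.4,-0.1],[-2.7,2.4,-0.1],[-2.7,2.4,-0.1],[-2.7,2.4,-0.1],[-2.7,2.4,-0.1]], angular=[[0,0,0],[0,0,0],[0,0,0],[0,0,0],[0,0,0],[0,0,0],[0,0,0],[0,0,0]])

```text
time_s: 2.57
position: [0.2831, 0.1888, 0.2378]
ee_rot: [-2.586, -1.783, -0.001]
force: [1.7, 0.6, -0.2]
grip_width: 0.2
```

Emit:
play_rows(hand=[0.2,0.2,0.2,0.2,0.2,0.2,0.2,0.2], dp=[[-2.7,2.4,-0.1],[-2.7,2.4,-0.1],[-2.7,2.4,-0.1],[-2.7,2.4,-0.1],[-2.7,2.4,-0.1],[-2.7,2.4,-0.1],[-2.7,2.4,-0.1],[-2.7,2.4,-0.1]], angular=[[0,0,0],[0,0,0],[0,0,0],[0,0,0],[0,0,0],[0,0,0],[0,0,0],[0,0,0]])

```text
time_s: 3.23
position: [0.3862, -0.0936, 0.2481]
ee_rot: [2.583, 1.782, 0.011]
force: [1.6, 1.2, 0.4]
grip_width: 0.199
```

```bash
python3 - <<'E'
from h import *
plan([0.44,-0.22,0.25],np.radians(60))
E
```

```text
pos [ 0.3862 -0.0936  0.2481] xaxis [0.355 0.935 0.004] yaxis [ 0.935 -0.355  0.006] q6 0.123 t 3.23 F [1.6 1.2 0.4] g 0.199
dp cm in tool [-9.9   9.52 -0.17]
turn [ 8.00e-03  1.00e-03 -1.41e+00]  or half-turn [ 1.000e-03 -8.000e-03  1.731e+00]
```

Emit:
play_rows(hand=[0.2,0.2,0.2,0.2,0.2,0.2,0.2,0.2], dp=[[-2.5,2.4,0],[-2.5,2.4,0],[-2.5,2.4,0],[-2.5,2.4,0],[0,0,0],[0,0,0],[0,0,0],[0,0,0]], angular=[[0,0,0],[0,0,0],[0,0,0],[0,0,0],[0,0,-0.118],[0,0,-0.118],[0,0,-0.118],[0,0,-0.118]])

```text
time_s: 3.9
position: [0.4426, -0.2377, 0.2468]
ee_rot: [2.088, 2.34, 0.008]
force: [-0.1, 0.8, 1.0]
grip_width: 0.202
```

Emit:
play_rows(hand=[0.2,0.2,0.2,0.2,0.2,0.2,0.2,0.2], dp=[[0,0,0],[0,0,0],[0,0,0],[0,0,0],[0,0,0],[0,0,0],[0,0,0],[0,0,0]], angular=[[0,0,-0.118],[0,0,-0.118],[0,0,-0.118],[0,0,-0.118],[0,0,-0.118],[0,0,-0.118],[0,0,-0.118],[0,0,-0.118]])

```text
time_s: 4.57
position: [0.4425, -0.2382, 0.2464]
ee_rot: [0.723, 3.051, 0.004]
force: [-0.4, 0.5, 0.4]
grip_width: 0.199
```

```bash
python3 - <<'E'
from h import *
plan([0.44,-0.22,0.25],np.radians(60))
s=snapshot("wrist");save(s,"w1",scale=1.5)
for t in ["strap","strap_hole","jig","pin_top"]:
    print(t,[(round(d["conf"],2),np.round(d["location"],3).tolist(),pix(s,d["location"]).round().tolist()) for d in look_for(s,t)])
E
```

```text
pos [ 0.4425 -0.2382  0.2464] xaxis [-0.894  0.449 -0.006] yaxis [0.449 0.894 0.004] q6 -1.602 t 4.57 F [-0.4  0.5  0.4] g 0.199
dp cm in tool [ 1.04  1.52 -0.36]
turn [0.004 0.006 0.058]  or half-turn [-0.009  0.006 -3.083]
strap [(0.79, [0.433, -0.372, 0.007], [211.0, 59.0]), (0.71, [0.485, -0.2, 0.009], [238.0, 196.0])]
strap_hole [(0.88, [0.432, -0.37, 0.009], [212.0, 60.0]), (0.63, [0.483, -0.201, 0.009], [239.0, 195.0])]
jig [(0.72, [0.561, -0.039, 0.017], [242.0, 304.0]), (0.62, [0.437, 0.139, 0.053], [360.0, 369.0])]
pin_top []
```

View pics/w1.png

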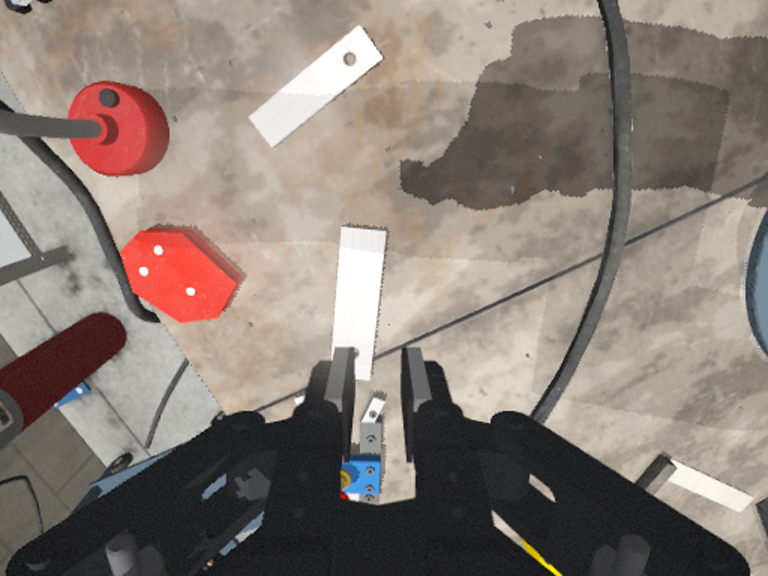

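The wrist view shows the gripper hiding the jig, below at (240,310), with the chosen large bar at (238,196) and the small one at (211,59). I'll give the tool a half turn so that the camera looks over the jig side.

Emit:
play_rows(hand=[0.2,0.2,0.2,0.2,0.2,0.2,0.2,0.2], dp=[[0,0,0],[0,0,0],[0,0,0],[0,0,0],[0,0,0],[0,0,0],[0,0,0],[0,0,0]], angular=[[0,0,0.12],[0,0,0.12],[0,0,0.12],[0,0,0.12],[0,0,0.12],[0,0,0.12],[0,0,0.12],[0,0,0.12]])

```text
time_s: 5.48
position: [0.4425, -0.2382, 0.2464]
ee_rot: [2.111, 2.32, 0.008]
force: [-0.3, 0.1, 0.1]
grip_width: 0.205
```

Emit:
play_rows(hand=[0.2,0.2,0.2,0.2,0.2,0.2,0.2,0.2], dp=[[0,0,0],[0,0,0],[0,0,0],[0,0,0],[0,0,0],[0,0,0],[0,0,0],[0,0,0]], angular=[[0,0,0.12],[0,0,0.12],[0,0,0.12],[0,0,0.12],[0,0,0.12],[0,0,0.12],[0,0,0.12],[0,0,0.12]])

```text
time_s: 6.15
position: [0.4425, -0.2382, 0.2464]
ee_rot: [2.968, 1.025, 0.011]
force: [0.4, -0.5, 0.4]
grip_width: 0.201
```

Emit:
play_rows(hand=[0.2,0.2,0.2,0.2,0.2,0.2,0.2,0.2], dp=[[0,0,0],[0,0,0],[0,0,0],[0,0,0],[0,0,0],[0,0,0],[0,0,0],[0,0,0]], angular=[[0,0,0.12],[0,0,0.12],[0,0,0.12],[0,0,0.12],[0,0,0.12],[0,0,0.12],[0,0,0.12],[0,0,0.12]])

```text
time_s: 6.82
position: [0.4425, -0.2382, 0.2464]
ee_rot: [-3.096, 0.523, -0.01]
force: [-0.2, 0.8, -0.6]
grip_width: 0.206
```

```bash
python3 - <<'E'
from h import *
plan([0.515,-0.12,0.25],np.radians(240))
s=snapshot("wrist");save(s,"w2",scale=1.5)
E
```

```text
pos [ 0.4425 -0.2382  0.2464] xaxis [ 0.944 -0.329  0.006] yaxis [-0.329 -0.944 -0.003] q6 1.409 t 6.82 F [-0.2  0.8 -0.6] g 0.206
dp cm in tool [  2.96 -13.55  -0.3 ]
turn [-0.004 -0.006  0.189]  or half-turn [ 0.009 -0.005 -2.953]
```

View pics/w2.png

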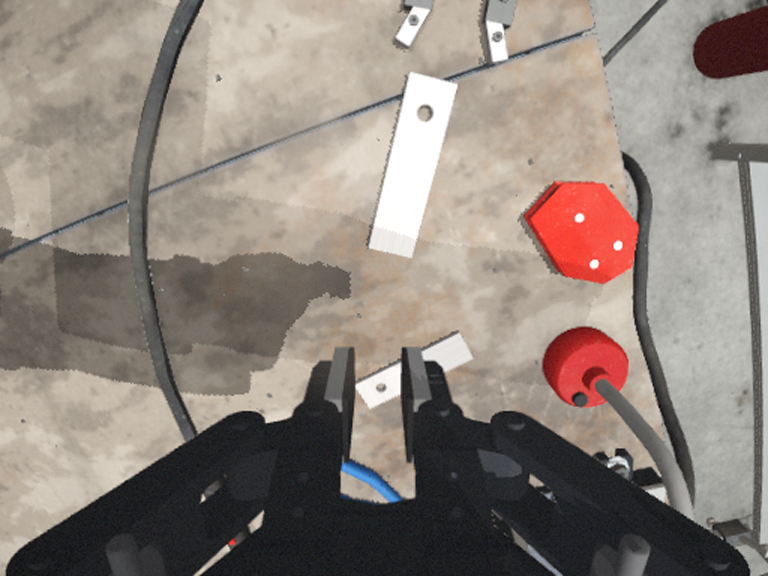

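The wrist view shows the strap whole, with its hole at (283,75), its tail at (260,165) and the jig's lead-in fingers at (275,15) and (330,25). Next I measure it, then move on to see the jig.

```bash
cat >> h.py <<'E'
def strapfit(s,near,z=.01,thr=175):
    im=s["pixels"].astype(int);m=((im.min(2)>thr)&(im.max(2)-im.min(2)<40)).astype(np.uint8)
    m=cv2.morphologyEx(m,cv2.MORPH_CLOSE,np.ones((3,3),np.uint8))
    n,l,stt,cen=cv2.connectedComponentsWithStats(m)
    p=np.round(pix(s,near)).astype(int)
    lab=l[p[1],p[0]];print("px",p,"label",lab,stt[lab])
    c=max(cv2.findContours((l==lab).astype(np.uint8),0,cv2.CHAIN_APPROX_NONE)[0],key=cv2.contourArea)
    W=np.array([unp(s,q,z)[:2] for q in c[:,0,:]],np.float32)*1000
    r=cv2.minAreaRect(W);print(r);print(cv2.boxPoints(r).round(1).tolist())
E
python3 - <<'E'
from h import *
s=snapshot("wrist");strapfit(s,[.49,-.19,.01])
f=lambda p,z:unp(s,(p[0]/1.5-.17,p[1]/1.5-.17),z)[:2].round(4)
print("corners",[f(p,.01).tolist() for p in [(409,71),(458,83),(413,258),(368,248)]],"hole",f((425,113),.01))
print("jig finger front inner/outer corners z12",[f(p,.012).tolist() for p in [(396,40),(409,47),(490,62),(508,59)]])
E
```

```text
px [272 114] label 38 [ 169   48  173  124 7327]
((468.6614074707031, -191.24574279785156), (188.42152404785156, 133.60787963867188), 20.228775024414062)
[[357.20001220703125, -161.10000610351562], [403.3999938964844, -286.5], [580.2000122070312, -221.39999389648438], [534.0, -96.0]]
corners [[0.5161, -0.1149], [0.5511, -0.1368], [0.4693, -0.2642], [0.4342, -0.2417]] hole [ 0.5181 -0.1502]
jig finger front inner/outer corners z12 [[0.5137, -0.0897], [0.5217, -0.0981], [0.5802, -0.1301], [0.5948, -0.1325]]
```

Emit:
play_rows(hand=[0.2,0.2,0.2,0.2,0.2,0.2,0.2,0.2], dp=[[0,-1.5,0],[0,-1.5,0],[0,-1.5,0],[0,-1.5,0],[0,-1.5,0],[0,-1.5,0],[0,0,0],[0,0,0]], angular=[[0,0,0.095],[0,0,0.095],[0,0,0],[0,0,0],[0,0,0],[0,0,0],[0,0,0],[0,0,0]])

```text
time_s: 7.58
position: [0.4846, -0.1554, 0.2467]
ee_rot: [-3.039, 0.788, -0.01]
force: [0.1, -0.7, -0.3]
grip_width: 0.204
```

```bash
python3 - <<'E'
from h import *
plan([0.515,-0.12,0.25],np.radians(240))
s=snapshot("wrist");save(s,"w3",scale=1.5);strapfit(s,[.49,-.19,.01])
save(s,"w3c",(180,0,430,190),3.1)
E
```

```text
pos [ 0.4846 -0.1554  0.2467] xaxis [ 0.874 -0.486  0.006] yaxis [-0.486 -0.874 -0.004] q6 1.767 t 7.58 F [ 0.1 -0.7 -0.3] g 0.204
dp cm in tool [ 0.94 -4.57 -0.31]
turn [-0.004 -0.006  0.016]  or half-turn [ 0.009 -0.006 -3.126]
px [266 181] label 107 [ 220  123   79  108 4193]
((480.6850891113281, -179.15313720703125), (154.41725158691406, 94.38428497314453), 47.02775192260742)
[[393.5, -203.5], [462.6000061035156, -267.79998779296875], [567.7999877929688, -154.8000030517578], [498.79998779296875, -90.5]]
```

View pics/w3c.png

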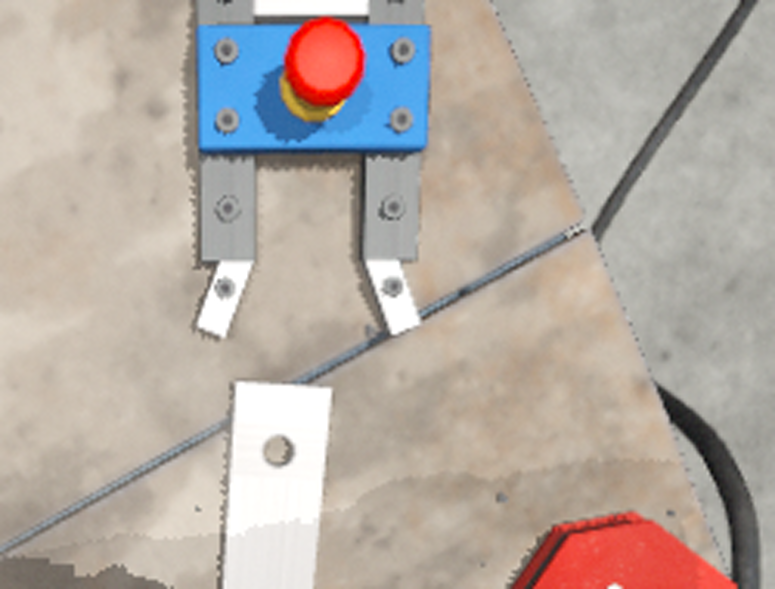

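```bash
python3 - <<'E'
from h import *
s=snapshot("wrist")
f=lambda p,z:unp(s,(180+p[0]/3.1-.34,p[1]/3.1-.34),z)[:2]
obs=[((197,25),(22,43.5),.025),((431,26),(22,-43.5),.025),((428,148),(-22,-43.5),.025),((199,148),(-22,43.5),.025),((220,338),(-91,34.5),.012),((390,334),(-91,-34.5),.012),((254,262),(-60,21.5),.013),((362,262),(-60,-21.5),.013)]
W=np.array([f(p,z) for p,_,z in obs])*1000;J=np.array([j for _,j,_ in obs],float)
cw,cj=W.mean(0),J.mean(0);H=(J-cj).T@(W-cw);a=np.arctan2(H[0,1]-H[1,0],H[0,0]+H[1,1])
R=np.array([[np.cos(a),-np.sin(a)],[np.sin(a),np.cos(a)]]);o=cw-R@cj
print("jig o",o,"yaw deg",np.degrees(a));print(((W-o)@R-J).round(1).tolist())
C=np.array([f(p,.01) for p in [(234,381),(331,388)]])*1000;print("strap front corners in jig",(C-o)@R)
print("hole",(f((279,451),.01)*1000-o)@R)
P=np.array([[516.1,-114.9],[551.1,-136.8],[469.3,-264.2],[434.2,-241.7]]);Q=(P-o)@R;print("strap corners(w2) in jig",Q.round(1).tolist(),Q.mean(0), np.degrees(np.arctan2(*( (Q[0]+Q[1]-Q[2]-Q[3])[::-1]))))
print("knob",f((324,62),.068))
tail=(P[2]+P[3])/2;print("tail",tail)
E
```

```text
jig o [593.24807525 -33.43488278] yaw deg 61.19657548449675
[[0.0, -0.3], [0.2, 0.3], [1.4, -0.3], [1.2, -0.5], [-0.4, 1.0], [1.0, 0.1], [-1.7, 0.1], [-1.7, -0.3]]
strap front corners in jig [[-108.94020928   29.73716577]
 [-111.99407639  -10.90210405]]
hole [-138.37379094   10.61764226]
strap corners(w2) in jig [[-108.6, 28.4], [-110.9, -12.9], [-261.9, -2.6], [-259.1, 39.0]] [-185.12549902   12.98502466] -3.9773459766678947
knob [ 0.59166598 -0.03415067]
tail [ 451.75 -252.95]
```

Measured: the jig origin is at about (0.593, -0.033) with yaw 61.2°. In the jig frame the strap is centred at (-185, 13) mm with yaw -4°, its corners give 150x41 mm, and the hole faces the jig. First I'll square it up with a gentle sideways push from its left side, using the two fingers as a straight edge.

```bash
cat >> h.py <<'E'
JO=np.array([.593,-.0333]);JA=np.radians(61.2)
U=np.array([np.cos(JA),np.sin(JA)]);N=np.array([-U[1],U[0]])
def J2W(x,y,z): p=JO+U*x/1000+N*y/1000; return [p[0],p[1],z/1000]
def W2J(p): d=np.array(p[:2])-JO; return (np.array([d@U,d@N])*1000).round(1)
E
python3 - <<'E'
from h import *
plan(J2W(-187,65,100),JA-np.pi/2)
E
```

```text
pos [ 0.4844 -0.1559  0.2468] xaxis [ 0.873 -0.488  0.006] yaxis [-0.488 -0.873 -0.004] q6 1.767 t 7.68 F [0.6 0.8 0.3] g 0.199
dp cm in tool [-2.95  2.8  14.65]
turn [ 0.002 -0.008 -1.578]  or half-turn [-0.008 -0.002  1.564]
```

Emit:
play_rows(hand=[0.2,0.2,0.2,0.2,0.2,0.2,0.2,0.2], dp=[[-0.75,0.7,2.5],[-0.75,0.7,2.5],[-0.75,0.7,2.5],[-0.75,0.7,2.5],[0,0,0.5],[0,0,0],[0,0,0],[0,0,0]], angular=[[0,0,0],[0,0,0],[0,0,0],[0,0,-0.12],[0,0,-0.12],[0,0,-0.12],[0,0,-0.12],[0,0,-0.12]])

```text
time_s: 8.35
position: [0.4402, -0.1711, 0.1368]
ee_rot: [3.136, 0.174, 0.012]
force: [-0.9, 0.6, -0.0]
grip_width: 0.194
```

Emit:
play_rows(hand=[0.2,0.2,0.2,0.2,0.2,0.2,0.2,0.2], dp=[[0,0,0],[0,0,0],[0,0,0],[0,0,0],[0,0,0],[0,0,0],[0,0,0],[0,0,0]], angular=[[0,0,-0.122],[0,0,-0.122],[0,0,-0.122],[0,0,-0.122],[0,0,-0.122],[0,0,-0.122],[0,0,-0.122],[0,0,-0.122]])

```text
time_s: 9.02
position: [0.4366, -0.1768, 0.1369]
ee_rot: [2.665, 1.654, 0.008]
force: [-0.2, 0.5, 0.3]
grip_width: 0.198
```

```bash
python3 - <<'E'
from h import *
plan(J2W(-187,65,3),JA-np.pi/2)
E
```

```text
pos [ 0.4366 -0.1768  0.1369] xaxis [0.444 0.896 0.002] yaxis [ 0.896 -0.444  0.007] q6 0.075 t 9.02 F [-0.2  0.5  0.3] g 0.198
dp cm in tool [ 1.38  0.25 13.4 ]
turn [ 0.007 -0.002  0.043]  or half-turn [ 3.000e-03  1.100e-02 -3.099e+00]
```

Emit:
play_rows(hand=[0.2,0.2,0.2,0.2,0.2,0.2,0.2,0.2], dp=[[0.7,0,2.0],[0.7,0,2.5],[0,0,2.5],[0,0,2.5],[0,0,2.2],[0,0,0.8],[0,0,0],[0,0,0]], angular=[[0.007,0,0.043],[0,0,0],[0,0,0],[0,0,0],[0,0,0],[0,0,0],[0,0,0],[0,0,0]])

```text
time_s: 9.68
position: [0.4428, -0.1699, 0.0098]
ee_rot: [2.692, 1.612, 0.006]
force: [0.2, 0.4, 0.9]
grip_width: 0.204
```

```bash
python3 - <<'E'
from h import *
plan(J2W(-187,31,3),JA-np.pi/2);print(W2J(read_state()["position"]))
s=snapshot("top");save(s,"t2",(190,100,400,260),3.7)
s=snapshot("wrist");save(s,"w4",scale=1.5)
E
```

```text
pos [ 0.4428 -0.1699  0.0098] xaxis [0.472 0.881 0.001] yaxis [ 0.881 -0.472  0.005] q6 0.125 t 9.68 F [0.2 0.4 0.9] g 0.204
dp cm in tool [0.46 3.49 0.7 ]
turn [ 0.005 -0.001  0.011]  or half-turn [ 2.000e-03  9.000e-03 -3.131e+00]
[-192.    65.8]
```

View pics/t2.png

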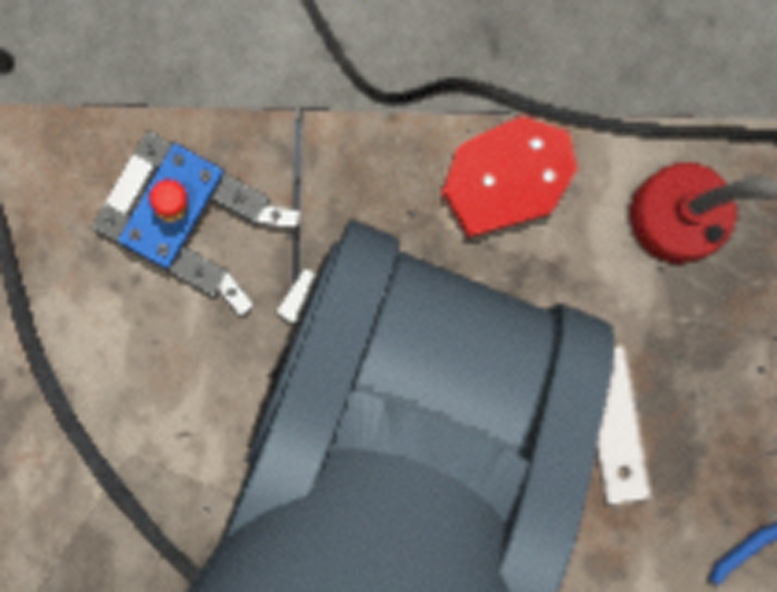

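View pics/w4.png

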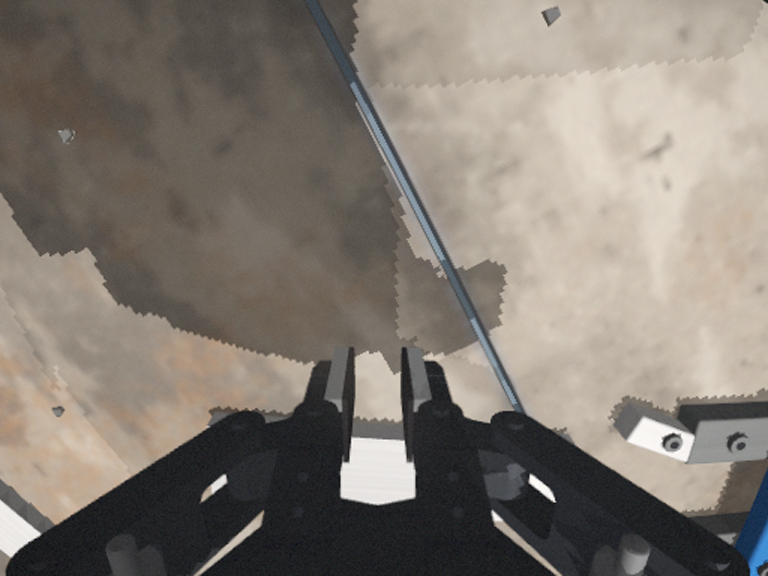

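The top view has the strap mostly hidden by the arm, with its front end showing at crop (297,297). The wrist view shows the strap's long edge between the fingers at (252,293), not yet touched.

Emit:
play_rows(hand=[0.2,0.2,0.2,0.2,0.2,0.2,0.2,0.2], dp=[[0.4,0,0.4],[0,0,0.3],[0,0.4,0],[0,0.4,0],[0,0.4,0],[0,0.4,0],[0,0.4,0],[0,0,0]], angular=[[0.005,0,0.011],[0,0,0],[0,0,0],[0,0,0],[0,0,0],[0,0,0],[0,0,0],[0,0,0]])

```text
time_s: 10.45
position: [0.4678, -0.1777, 0.0067]
ee_rot: [2.701, 1.595, 0.009]
force: [-0.2, 0.3, 0.8]
grip_width: 0.198
```

```bash
python3 - <<'E'
from h import *
plan(J2W(-187,31,3),JA-np.pi/2);print(W2J(read_state()["position"]))
s=snapshot("wrist");save(s,"w5",(128,200,384,384),3)
E
```

```text
pos [ 0.4678 -0.1777  0.0067] xaxis [0.483 0.876 0.002] yaxis [ 0.876 -0.483  0.007] q6 0.14 t 10.45 F [-0.2  0.3  0.8] g 0.198
dp cm in tool [-0.01  0.91  0.38]
turn [ 0.007 -0.002 -0.001]  or half-turn [-0.004 -0.011  3.141]
[-186.9   40.1]
```

View pics/w5.png

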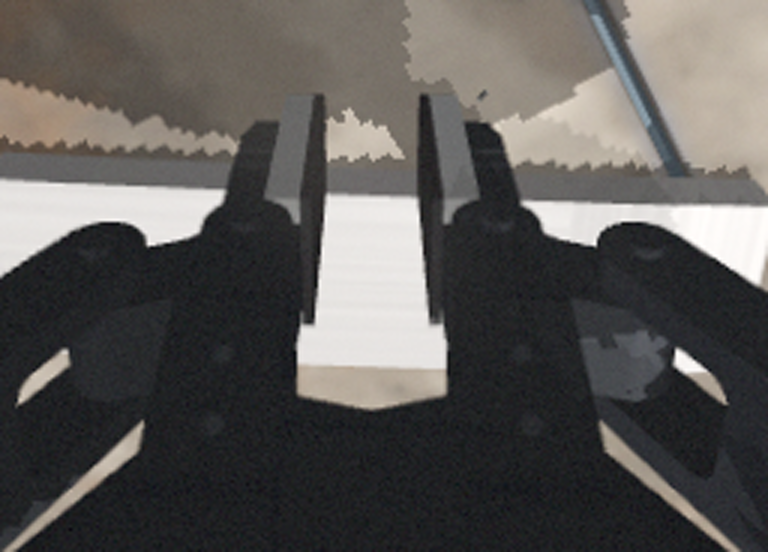

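```bash
python3 - <<'E'
from h import *
s=snapshot("wrist")
f=lambda p,z:W2J(unp(s,(128+p[0]/3-.33,200+p[1]/3-.33),z))
for p in [(20,180),(360,194),(740,205)]: print("edge top",p,f(p,.01))
for p in [(20,150),(360,160),(700,172)]: print("edge bottom",p,f(p,.0))
for p in [(300,95),(440,95),(262,122),(485,122)]: print("tip",p,f(p,.007))
print(W2J(read_state()["position"]))
E
```

```text
edge top (20, 180) [-252.3   32.5]
edge top (360, 194) [-188.4   29.9]
edge top (740, 205) [-115.8   26.5]
edge bottom (20, 150) [-256.    33.2]
edge bottom (360, 160) [-188.5   31.3]
edge bottom (700, 172) [-120.2   27.8]
tip (300, 95) [-199.3   48.9]
tip (440, 95) [-173.7   48.8]
tip (262, 122) [-206.5   43.4]
tip (485, 122) [-165.2   43.3]
[-186.9   40.7]
```

Emit:
play_rows(hand=[0.2,0.2,0.2,0.2,0.2,0.2,0.2,0.2], dp=[[0,-0.2,0.3],[0,0,0.2],[0,0.2,0],[0,0.3,0],[0,0.3,0],[0,0.3,0],[0,0.2,0],[0,0,0]], angular=[[0.007,0,0],[0,0,0],[0,0,0],[0,0,0],[0,0,0],[0,0,0],[0,0,0],[0,0,0]])

```text
time_s: 11.22
position: [0.476, -0.1825, 0.0006]
ee_rot: [-2.701, -1.596, 0.0]
force: [-1.9, 1.1, 2.0]
grip_width: 0.2
```

```bash
python3 - <<'E'
from h import *
plan(J2W(-187,30,3),JA-np.pi/2);print(W2J(read_state()["position"]))
s=snapshot("wrist");save(s,"w6",(128,200,384,384),3)
E
```

```text
pos [ 0.476  -0.1825  0.0006] xaxis [0.483 0.876 0.002] yaxis [ 0.876 -0.483 -0.004] q6 0.136 t 11.22 F [-1.9  1.1  2. ] g 0.2
dp cm in tool [ 0.01  0.06 -0.24]
turn [-0.004 -0.002 -0.001]  or half-turn [-3.000e-03  6.000e-03  3.141e+00]
[-187.1   30.6]
```

View pics/w6.png

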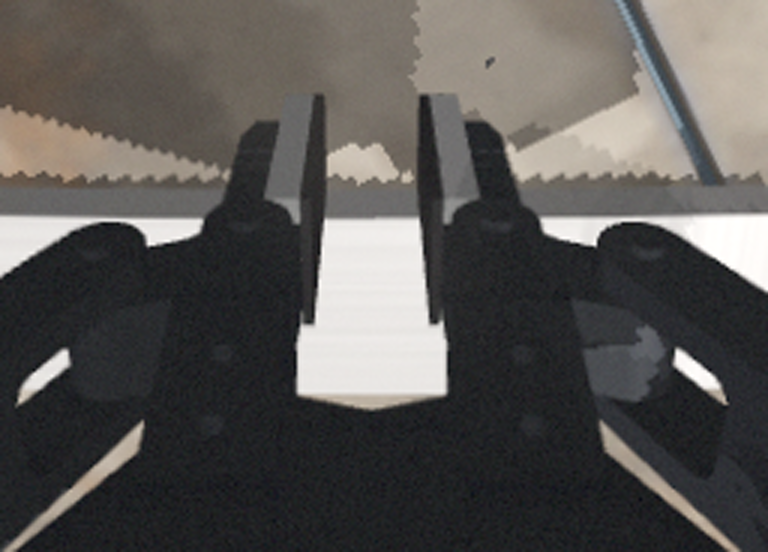

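```bash
python3 - <<'E'
from h import *
s=snapshot("wrist")
f=lambda p,z:W2J(unp(s,(128+p[0]/3-.33,200+p[1]/3-.33),z))
for p in [(20,215),(360,217),(740,213)]: print("edge top",p,f(p,.01))
for p in [(20,184),(360,184),(740,182)]: print("edge bottom",p,f(p,.0))
print("far",f((310,396),.01),f((440,395),.01))
E
```

```text
edge top (20, 215) [-250.7   19.1]
edge top (360, 217) [-188.5   19.1]
edge top (740, 213) [-118.9   19. ]
edge bottom (20, 184) [-254.5   19.5]
edge bottom (360, 184) [-188.6   19.9]
edge bottom (740, 182) [-114.9   19.4]
far [-198.7  -22.3] [-173.   -22.2]
```

Emit:
play_rows(hand=[0.2,0.2,0.2,0.2,0.2,0.2,0.2,0.2], dp=[[0,-1.0,-0.2],[0,-1.0,0],[0,0,-2.5],[0,0,-2.5],[0,0,-2],[0,0,0],[0,0,0],[0,0,0]], angular=[[0,0,0],[0,0,0],[0,0,0],[0,0,0.12],[0,0,0.12],[0,0,0.12],[0,0,0.12],[0,0,0.12]])

```text
time_s: 11.98
position: [0.4525, -0.1698, 0.0765]
ee_rot: [-3.06, -0.698, 0.0]
force: [0.4, -0.4, -0.2]
grip_width: 0.201
```

Emit:
play_rows(hand=[0.2,0.2,0.2,0.2,0.2,0.2,0.2,0.2], dp=[[0,0,0],[0,0,0],[0,0,0],[0,0,0],[0,0,0],[0,0,0],[0,0,0],[0,0,0]], angular=[[0,0,0.121],[0,0,0.121],[0,0,0.121],[0,0,0.121],[0,0,0.121],[0,0,0.121],[0,0,0.121],[0,0,0.121]])

```text
time_s: 12.65
position: [0.4465, -0.1662, 0.0777]
ee_rot: [-3.021, 0.854, -0.002]
force: [-0.5, 0.0, -0.5]
grip_width: 0.202
```

```bash
python3 - <<'E'
from h import *
plan(J2W(-290,-1,60),JA+np.pi);print(W2J(read_state()["position"]))
E
```

```text
pos [ 0.4465 -0.1662  0.0777] xaxis [ 0.852 -0.524  0.001] yaxis [-0.524 -0.852 -0.003] q6 1.764 t 12.65 F [-0.5  0.  -0.5] g 0.202
dp cm in tool [7.03 9.97 1.75]
turn [-0.003 -0.001 -0.049]  or half-turn [-1.000e-03  4.000e-03  3.093e+00]
[-187.1   64.4]
```

Emit:
play_rows(hand=[0.2,0.2,0.2,0.2,0.2,0.2,0.2,0.2], dp=[[0,2.5,0],[0,2.5,0],[0.7,2.5,0],[2.5,2.0,0],[2.5,0.5,0],[1.3,0,0],[0,0,1.0],[0,0,0]], angular=[[0,0,0],[0,0,0],[0,0,0],[0,0,0],[0,0,0],[0,0,0],[0,0,-0.049],[0,0,0]])

```text
time_s: 13.32
position: [0.4468, -0.2894, 0.0683]
ee_rot: [-3.037, 0.797, -0.007]
force: [-0.5, 0.4, -0.6]
grip_width: 0.196
```

```bash
python3 - <<'E'
from h import *
plan(J2W(-290,-1,3),JA+np.pi);print(W2J(read_state()["position"]))
s=snapshot("wrist");save(s,"w7",scale=1.5)
E
```

```text
pos [ 0.4468 -0.2894  0.0683] xaxis [ 0.871 -0.491  0.004] yaxis [-0.491 -0.871 -0.003] q6 1.507 t 13.32 F [-0.5  0.4 -0.6] g 0.196
dp cm in tool [ 0.54 -0.47  6.54]
turn [-0.003 -0.004 -0.01 ]  or half-turn [-0.006  0.004  3.131]
[-294.8    4.7]
```

View pics/w7.png

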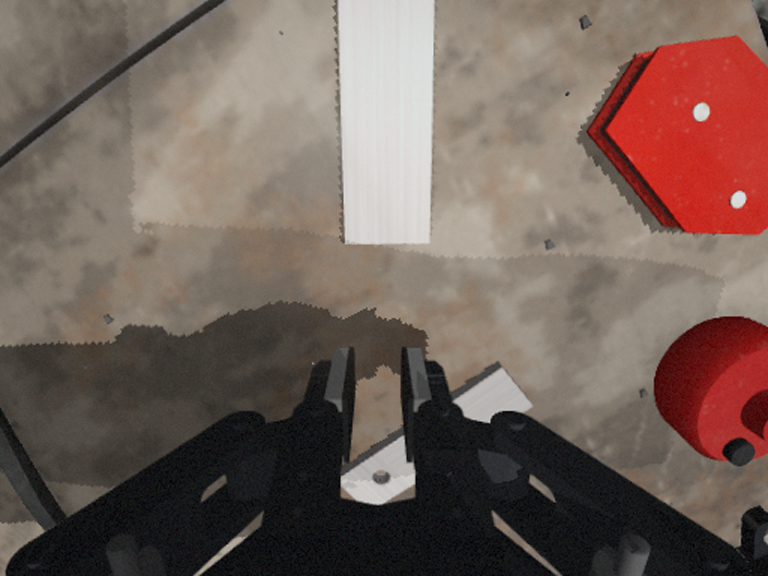

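The wrist view shows the strap's tail at (258,162), square to the fingers. The small bar at (300,270) lies behind them, so I'll check the clearance before going down.

```bash
python3 - <<'E'
from h import *
s=snapshot("wrist")
f=lambda p,z:W2J(unp(s,(p[0]/1.5-.17,p[1]/1.5-.17),z))
print("tail",f((344,244),.01),f((431,243),.01),"sides far",f((338,20),.01),f((435,20),.01));print("small bar",[f(p,.01).tolist() for p in [(500,362),(452,396),(533,405),(404,433),(342,477)]])
E
```

```text
tail [-259.5   19.5] [-259.6  -22.2] sides far [-162.4   18.9] [-162.8  -22.3]
small bar [[-323.9, -60.3], [-343.8, -35.7], [-350.9, -81.0], [-367.1, -9.9], [-397.2, 26.0]]
```

Emit:
play_rows(hand=[0.2,0.2,0.2,0.2,0.2,0.2,0.2,0.2], dp=[[0.58,-1.0,0],[0,0,1.5],[0,0,1.8],[0,0,1.8],[0,0,0.8],[0,0,0.4],[0,0,0],[0,0,0]], angular=[[-0.003,-0.004,-0.01],[0,0,0],[0,0,0],[0,0,0],[0,0,0],[0,0,0],[0,0,0],[0,0,0]])

```text
time_s: 14.08
position: [0.4607, -0.2793, 0.0101]
ee_rot: [3.039, -0.788, 0.01]
force: [0.0, 0.0, 0.4]
grip_width: 0.196
```

```bash
python3 - <<'E'
from h import *
plan(J2W(-270,-1.4,2.5),JA+np.pi);print(W2J(read_state()["position"]))
E
```

```text
pos [ 0.4607 -0.2793  0.0101] xaxis [ 0.874 -0.486  0.007] yaxis [-0.486 -0.874  0.001] q6 1.534 t 14.08 F [0.  0.  0.4] g 0.196
dp cm in tool [-0.12 -0.93  0.76]
turn [ 0.001 -0.006 -0.005]  or half-turn [-1.000e-02 -1.000e-03  3.137e+00]
[-279.3   -2.5]
```

Emit:
play_rows(hand=[0.2,0.2,0.2,0.2,0.2,0.2,0.2,0.2], dp=[[-0.1,0,0.4],[0,0,0.25],[0,-0.5,0],[0,-0.6,0],[0,-0.6,0],[0,-0.6,0],[0,-0.6,0],[0,0,0]], angular=[[0,-0.006,-0.005],[0,0,0],[0,0,0],[0,0,0],[0,0,0],[0,0,0],[0,0,0],[0,0,0]])

```text
time_s: 14.75
position: [0.4764, -0.2518, 0.0058]
ee_rot: [3.04, -0.782, 0.005]
force: [-0.5, -0.6, 0.2]
grip_width: 0.202
```

```bash
cat > chk.py <<'E'
import sys
from h import *
plan(J2W(-132,-1,2.5),JA+np.pi);print(W2J(read_state()["position"]))
s=snapshot("wrist");save(s,sys.argv[1],scale=1.5)
E
python3 chk.py w8
```

```text
pos [ 0.4764 -0.2518  0.0058] xaxis [ 0.876 -0.482  0.004] yaxis [-0.482 -0.876  0.002] q6 1.589 t 14.75 F [-0.5 -0.6  0.2] g 0.202
dp cm in tool [ -0.22 -11.56   0.31]
turn [ 0.002 -0.004 -0.001]  or half-turn [-6.000e-03 -3.000e-03  3.141e+00]
[-247.6   -3.1]
```

View pics/w8.png

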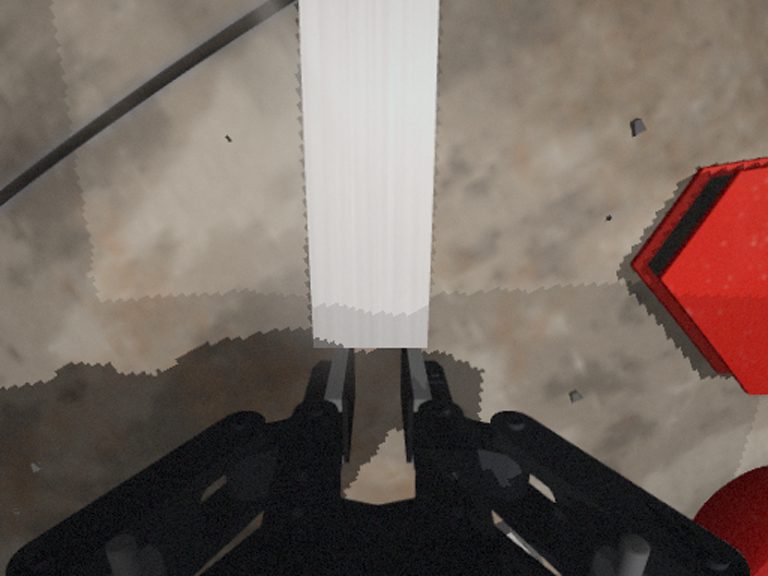

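Emit:
play_rows(hand=[0.2,0.2,0.2,0.2,0.2,0.2,0.2,0.2], dp=[[0,-0.4,0.2],[-0.05,-0.6,0.1],[-0.05,-0.6,0],[0,-0.6,0],[0,-0.6,0],[0,-0.6,0],[0,-0.6,0],[0,0,0]], angular=[[0,-0.004,0],[0,0,0],[0,0,0],[0,0,0],[0,0,0],[0,0,0],[0,0,0],[0,0,0]])

```text
time_s: 15.47
position: [0.4969, -0.2138, 0.0031]
ee_rot: [3.039, -0.782, -0.0]
force: [0.3, -0.5, 0.1]
grip_width: 0.202
```

```bash
python3 chk.py w9
```

```text
pos [ 0.4969 -0.2138  0.0031] xaxis [ 0.876 -0.483  0.001] yaxis [-0.483 -0.876  0.003] q6 1.67 t 15.47 F [ 0.3 -0.5  0.1] g 0.202
dp cm in tool [-0.19 -7.25  0.03]
turn [ 0.003 -0.001 -0.001]  or half-turn [-1.00e-03 -5.00e-03  3.14e+00]
[-204.5   -2.8]
```

View pics/w9.png

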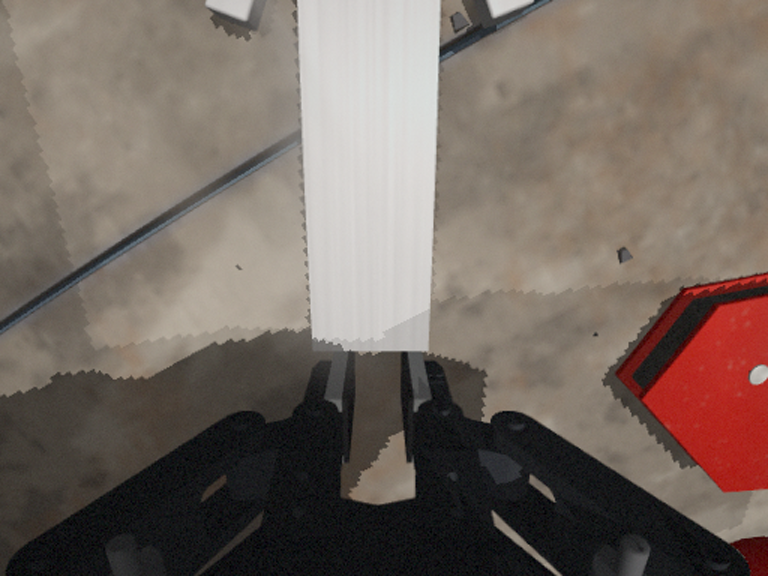

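The strap is square, and its front end is already in the straight channel with about equal gaps in the mouth on both sides (columns 172-199 and 291-325, rows 0-10).

Emit:
play_rows(hand=[0.2,0.2,0.2,0.2,0.2,0.2,0.2,0.2], dp=[[0,-0.5,0],[0,-0.6,0],[0,-0.6,0],[0,-0.6,0],[0,-0.6,0],[0,-0.6,0],[0,-0.6,0],[0,-0.4,0]], angular=[[0,0,0],[0,0,0],[0,0,0],[0,0,0],[0,0,0],[0,0,0],[0,0,0],[0,0,0]])

```text
time_s: 16.18
position: [0.52, -0.1717, 0.0029]
ee_rot: [3.038, -0.784, -0.001]
force: [-1.6, -4.6, 1.8]
grip_width: 0.194
```

```bash
python3 chk.py w10
```

```text
pos [ 0.52   -0.1717  0.0029] xaxis [ 0.875 -0.484  0.001] yaxis [-0.484 -0.875  0.005] q6 1.76 t 16.18 F [-1.6 -4.6  1.8] g 0.194
dp cm in tool [-0.18 -2.44  0.03]
turn [ 0.005 -0.001 -0.003]  or half-turn [-1.000e-03 -7.000e-03  3.139e+00]
[-156.4   -2.7]
```

View pics/w10.png

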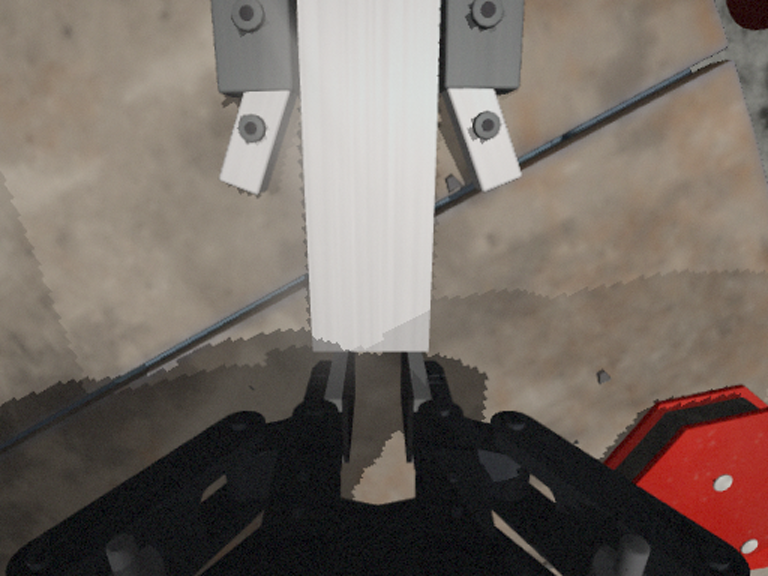

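Emit:
play_rows(hand=[0.2,0.2,0.2,0.2,0.2,0.2,0.2,0.2], dp=[[0,-0.4,0],[0,-0.5,0],[0,-0.5,0],[0,-0.4,0],[0,-0.3,0],[0,-0.2,0],[0,-0.2,0],[0,-0.2,0]], angular=[[0,0,0],[0,0,0],[0,0,0],[0,0,0],[0,0,0],[0,0,0],[0,0,0],[0,0,0]])

```text
time_s: 16.9
position: [0.5314, -0.1509, 0.0028]
ee_rot: [3.023, -0.786, -0.006]
force: [-11.0, -18.6, 9.0]
grip_width: 0.2
```

```bash
python3 chk.py w11
```

```text
pos [ 0.5314 -0.1509  0.0028] xaxis [ 0.873 -0.487  0.001] yaxis [-0.487 -0.873  0.019] q6 1.813 t 16.9 F [-11.  -18.6   9. ] g 0.2
dp cm in tool [-0.17 -0.07  0.03]
turn [ 0.019 -0.001 -0.006]  or half-turn [-2.000e-03 -2.900e-02  3.136e+00]
[-132.7   -2.7]
```

View pics/w11.png

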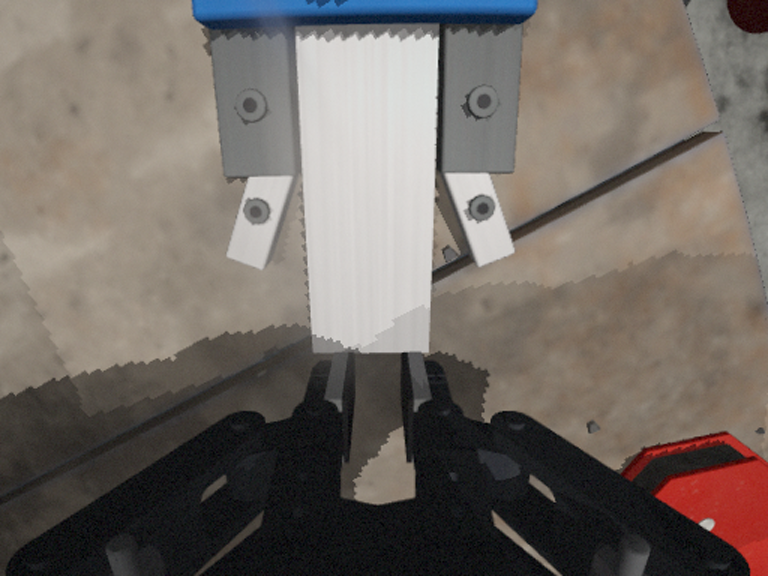

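The force rose to about 21 N at the expected place (TCP at -132.7 in the jig), so the strap is at the stop. I'll back off and check.

Emit:
play_rows(hand=[0.2,0.2,0.2,0.2,0.2,0.2,0.2,0.2], dp=[[0,0.3,0],[0,0.8,0],[0,1.0,0],[0,0.5,-1.0],[0,0,-2.5],[0,0,-3.0],[0,0,-3.0],[0,0,0]], angular=[[0,0,0],[0,0,0],[0,0,0],[0,0,0],[0,0,0],[0,0,0],[0,0,0],[0,0,0]])

```text
time_s: 17.62
position: [0.5158, -0.1736, 0.1026]
ee_rot: [3.026, -0.788, -0.013]
force: [0.8, -0.5, 1.2]
grip_width: 0.198
```

```bash
python3 chk.py w12; python3 - <<'E'
from h import *
plan(J2W(0,0,95),JA+np.pi)
E
```

```text
pos [ 0.5158 -0.1736  0.1026] xaxis [ 0.873 -0.488 -0.004] yaxis [-0.488 -0.873  0.017] q6 1.765 t 17.62 F [ 0.8 -0.5  1.2] g 0.198
dp cm in tool [ 0.13 -2.98  9.96]
turn [ 0.017  0.004 -0.007]  or half-turn [ 0.007 -0.026  3.135]
[-160.2    0. ]
pos [ 0.5152 -0.1735  0.1005] xaxis [ 0.873 -0.488 -0.006] yaxis [-0.488 -0.873  0.017] q6 1.764 t 17.67 F [ 0.6 -0.5 -0.1] g 0.201
dp cm in tool [ -0.04 -16.04   0.28]
turn [ 0.017  0.006 -0.007]  or half-turn [ 0.009 -0.026  3.135]
```

View pics/w12.png

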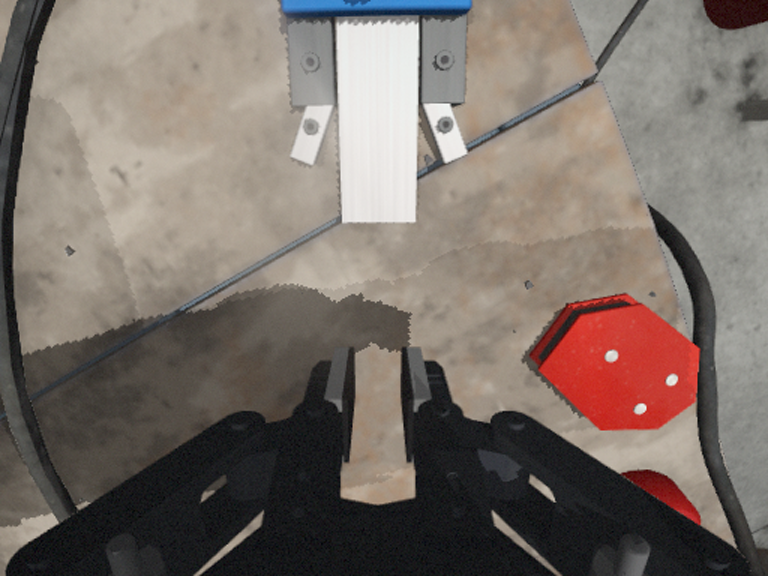

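```bash
python3 - <<'E'
from h import *
s=snapshot("wrist")
f=lambda p,z:W2J(unp(s,(p[0]/1.5-.17,p[1]/1.5-.17),z))
print("tail",f((343,222.5),.01),f((415,222.5),.01),"mouth",f((316,165),.012),f((441,163),.012),"rail ends",f((332,105),.013),f((421,103),.013))
print("bridge near top edge",f((285,12),.025),f((470,12),.025))
print("outer",f((292,157),.012),f((467,152),.012))
E
```

```text
tail [-121.5   19.5] [-121.8  -19.6] mouth [-90.9  32.4] [-90.3 -32.3] rail ends [-61.7  22.9] [-61.1 -21.3]
bridge near top edge [-22.   41.7] [-22.7 -41.8]
outer [-86.7  44.7] [-84.8 -45.6]
```

The strap is home: its tail measures 31 mm outside the mouth and it lies square in the channel. Next I shut the fingers and go over the knob.

Emit:
play_rows(hand=[0,0,0,0,0,0,0,0], dp=[[0,0,-0.5],[0,-3.0,0],[0,-3.0,0],[0,-3.0,0],[0,-3.0,0],[0,-3.0,0],[0,-1.0,0],[0,0,0]], angular=[[0.017,0.006,-0.007],[0,0,0],[0,0,0],[0,0,0],[0,0,0],[0,0,0],[0,0,0],[0,0,0]])

```text
time_s: 18.38
position: [0.5899, -0.0285, 0.0999]
ee_rot: [-3.035, 0.781, 0.013]
force: [-0.5, 0.9, -0.3]
grip_width: 0.005
```

```bash
python3 chk.py w13; python3 - <<'E'
from h import *
plan(J2W(0,0,72),JA+np.pi);print(W2J(read_state()["position"]))
s=snapshot("top");save(s,"t3",(190,100,330,220),5)
s=snapshot("scene");save(s,"s3",(180,130,340,250),5)
E
```

```text
pos [ 0.5899 -0.0285  0.0999] xaxis [ 0.876 -0.483 -0.01 ] yaxis [-0.483 -0.876 -0.005] q6 2.022 t 18.38 F [-0.5  0.9 -0.3] g 0.005
dp cm in tool [ 0.72 13.52  9.66]
turn [-0.005  0.01  -0.001]  or half-turn [0.016 0.008 3.14 ]
[2.7 5.1]
pos [ 0.5894 -0.0293  0.0998] xaxis [ 0.875 -0.483 -0.01 ] yaxis [-0.483 -0.875 -0.005] q6 2.021 t 18.43 F [-0.7  0.3 -0.4] g -0.0
dp cm in tool [0.54 0.19 2.77]
turn [-0.005  0.01  -0.002]  or half-turn [0.016 0.008 3.14 ]
[1.8 5.1]
```

View pics/w13.png

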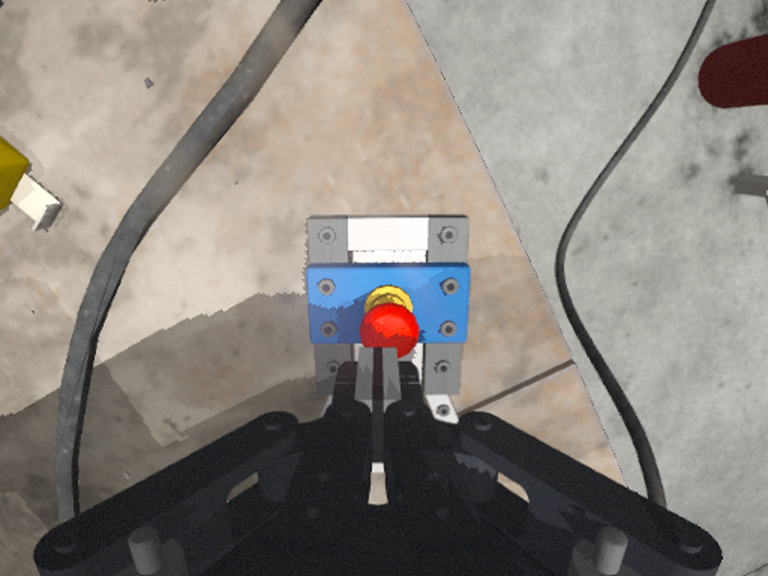

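View pics/s3.png

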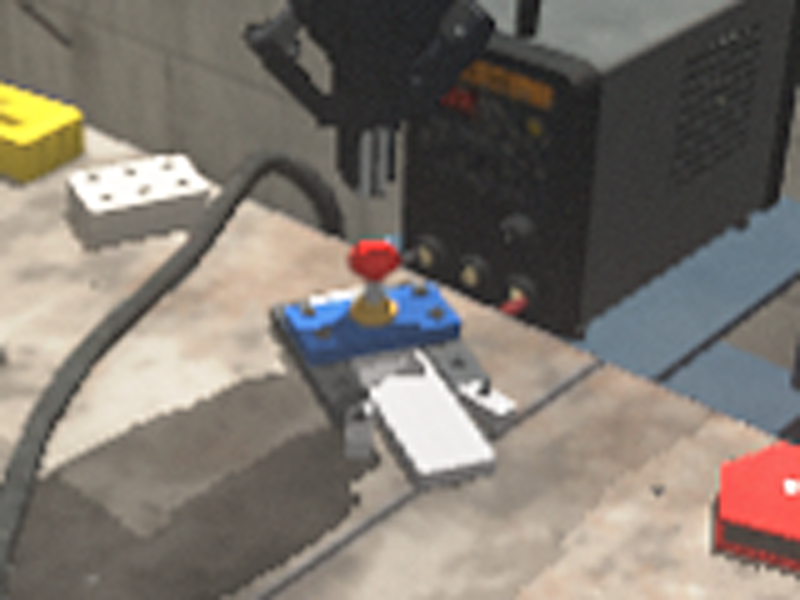

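```bash
python3 - <<'E'
from h import *
s=snapshot("wrist")
k=unp(s,(389/1.5-.17,329/1.5-.17),.066)
bc=np.mean([unp(s,(p[0]/1.5-.17,p[1]/1.5-.17),.025) for p in [(308,263),(470,263),(470,342),(307,342)]],0)
print("knob",k.round(4),W2J(k),"bridge c",bc.round(4),W2J(bc))
plan([*(0.5*(k+bc)[:2]),.074],JA+np.pi)
E
```

```text
knob [ 0.5941 -0.0318  0.066 ] [ 1.9 -0.2] bridge c [ 0.5932 -0.0344  0.025 ] [-0.9 -0.7]
pos [ 0.589  -0.0313  0.1004] xaxis [ 0.874 -0.486 -0.01 ] yaxis [-0.486 -0.874 -0.005] q6 2.021 t 18.58 F [-0.  -0.4  0.2] g 0.0
dp cm in tool [ 0.52 -0.06  2.64]
turn [-0.005  0.009 -0.005]  or half-turn [0.015 0.007 3.137]
```

Emit:
play_rows(hand=[0,0,0,0,0,0,0,0], dp=[[0.5,0,0],[0,0,0],[0,0,0.5],[0,0,0.8],[0,0,0.6],[0,0,0],[0,0,0],[0,0,0]], angular=[[-0.005,0.009,-0.005],[0,0,0],[0,0,0],[0,0,0],[0,0,0],[0,0,0],[0,0,0],[0,0,0]])

```text
time_s: 19.25
position: [0.5918, -0.0383, 0.0789]
ee_rot: [3.04, -0.788, -0.001]
force: [-0.5, -0.3, -0.2]
grip_width: 0.004
```

```bash
python3 - <<'E'
from h import *
plan([.5935,-.033,.051],JA+np.pi);s=snapshot("wrist");save(s,"w14",(150,120,370,300),3.4)
E
```

```text
pos [ 0.5918 -0.0383  0.0789] xaxis [ 0.874 -0.486 -0.   ] yaxis [-0.486 -0.874  0.002] q6 2.014 t 19.25 F [-0.5 -0.3 -0.2] g 0.004
dp cm in tool [-0.11 -0.55  2.79]
turn [ 0.002  0.    -0.004]  or half-turn [ 1.000e-03 -2.000e-03  3.137e+00]
```

View pics/w14.png

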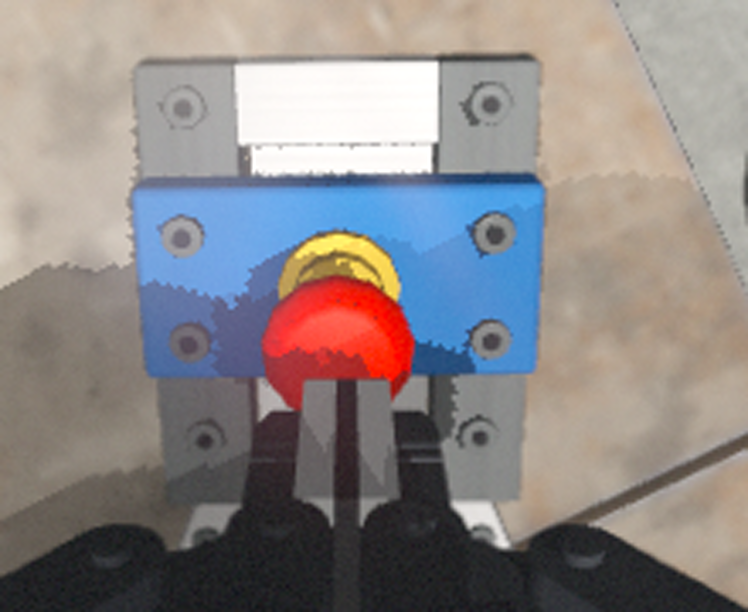

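The view shows the strap's end flat against the stop (crop rows 145-175) and the knob at crop (338,345), about 5 mm ahead of the fingertips. I'll correct that and press down.

Emit:
play_rows(hand=[0,0,0,0,0,0,0,0], dp=[[-0.1,-0.5,0],[0,0,0],[0,0,0.4],[0,0,0.4],[0,0,0.3],[0,0,0.3],[0,0,0.3],[0,0,0.3]], angular=[[0,0,0],[0,0,0],[0,0,0],[0,0,0],[0,0,0],[0,0,0],[0,0,0],[0,0,0]])

```text
time_s: 19.97
position: [0.5946, -0.0325, 0.0584]
ee_rot: [3.041, -0.787, 0.003]
force: [-0.8, 0.4, 3.7]
grip_width: -0.002
```

```bash
python3 - <<'E'
from h import *
plan([.5935,-.033,.051],JA+np.pi);s=snapshot("wrist");save(s,"w15",(150,120,370,300),3.4)
s=snapshot("scene");save(s,"s4",(180,130,340,250),5)
E
```

```text
pos [ 0.5946 -0.0325  0.0584] xaxis [ 0.875 -0.485  0.002] yaxis [-0.485 -0.875  0.   ] q6 2.023 t 19.97 F [-0.8  0.4  3.7] g -0.002
dp cm in tool [-0.08  0.1   0.74]
turn [ 0.    -0.002 -0.004]  or half-turn [-3.000e-03 -1.000e-03  3.138e+00]
```

View pics/s4.png

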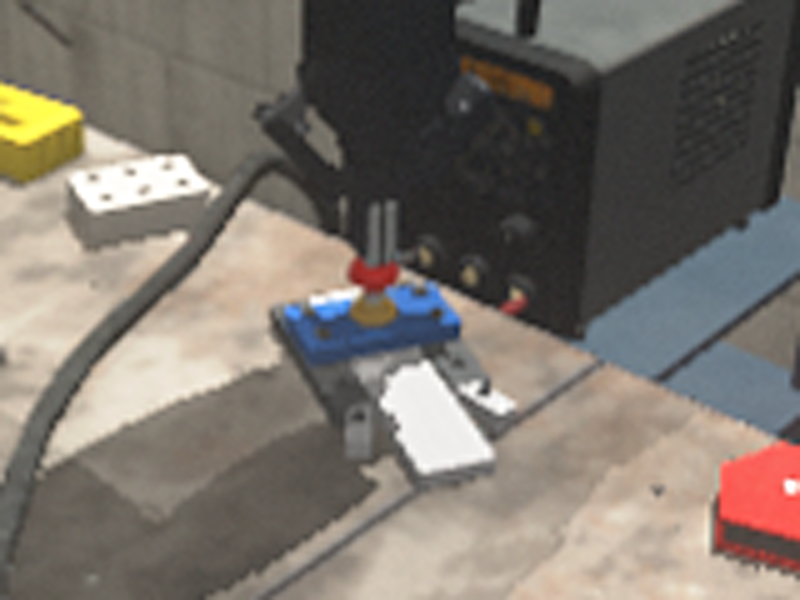

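Emit:
play_rows(hand=[0,0,0,0,0,0,0,0], dp=[[0,0,0.25],[0,0,0.25],[0,0,0.25],[0,0,0.25],[0,0,0.25],[0,0,0.25],[0,0,0.25],[0,0,0.25]], angular=[[0,0,0],[0,0,0],[0,0,0],[0,0,0],[0,0,0],[0,0,0],[0,0,0],[0,0,0]])

```text
time_s: 20.73
position: [0.5951, -0.0326, 0.0501]
ee_rot: [-3.041, 0.787, -0.015]
force: [-18.7, 2.0, 45.2]
grip_width: -0.001
```

```bash
python3 - <<'E'
from h import *
plan([.5935,-.033,.051],JA+np.pi)
s=snapshot("scene");save(s,"s5",(180,130,340,250),5)
E
```

```text
pos [ 0.5951 -0.0326  0.0501] xaxis [ 0.874 -0.485  0.009] yaxis [-0.485 -0.874 -0.003] q6 2.023 t 20.73 F [-18.7   2.   45.2] g -0.001
dp cm in tool [-0.12  0.11 -0.09]
turn [-0.003 -0.009 -0.004]  or half-turn [-0.014  0.005  3.138]
```

View pics/s5.png

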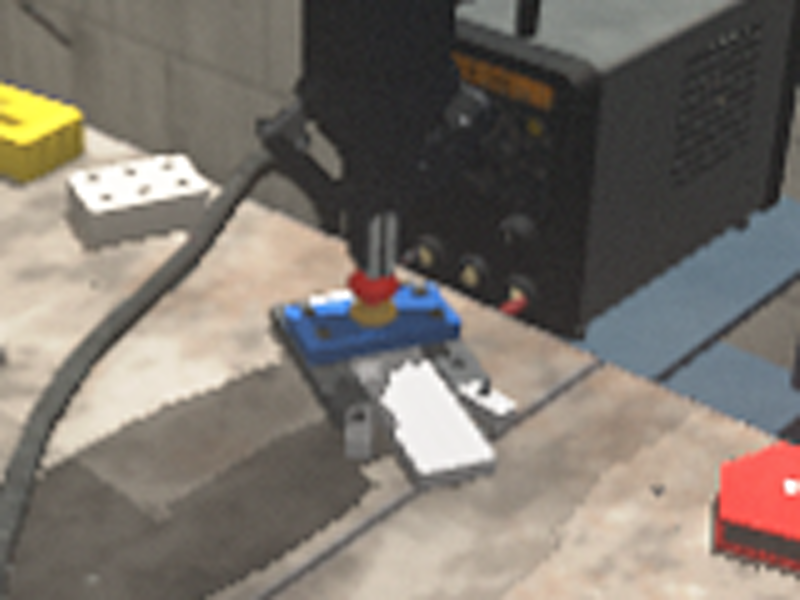

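The knob has bottomed on its bush: TCP z is 50 mm and the force rose to 45 N. I'll lift straight off.

Emit:
play_rows(hand=[0,0,0,0,0,0,0,0], dp=[[0,0,-0.5],[0,0,-1.5],[0,0,-2.5],[0,0,-3],[0,3,-3],[0,3,-3],[0,3,0],[0,0,0]], angular=[[0,0,0],[0,0,0],[0,0,0],[0,0,0],[0,0,0],[0,0,0],[0,0,0],[0,0,0]])

```text
time_s: 21.45
position: [0.5478, -0.1123, 0.1892]
ee_rot: [3.042, -0.781, 0.012]
force: [-0.4, 0.5, -0.1]
grip_width: -0.002
```

```bash
python3 chk.py w16; python3 - <<'E'
from h import *
s=snapshot("scene");save(s,"s6",(180,130,340,250),5)
for n in ["pin_top"]: print([(round(d["conf"],2),d["location"]) for d in look_for(s,n)])
s=snapshot("wrist");save(s,"w16c",(150,0,400,190),3.1);print([(round(d["conf"],2),d["location"]) for d in look_for(s,"pin_top")])
E
```

```text
pos [ 0.5478 -0.1123  0.1892] xaxis [ 0.876 -0.482  0.008] yaxis [-0.482 -0.876 -0.001] q6 1.872 t 21.45 F [-0.4  0.5 -0.1] g -0.002
dp cm in tool [ 0.11  4.12 18.67]
turn [-0.001 -0.008  0.   ]  or half-turn [ 1.200e-02 -2.000e-03 -3.141e+00]
[-91.    1.6]
[(0.5, [0.5806, -0.0425, 0.0162]), (0.49, [0.5861, -0.0352, 0.0497])]
[(0.89, [0.5948, -0.0268, 0.0531])]
```

View pics/w16.png

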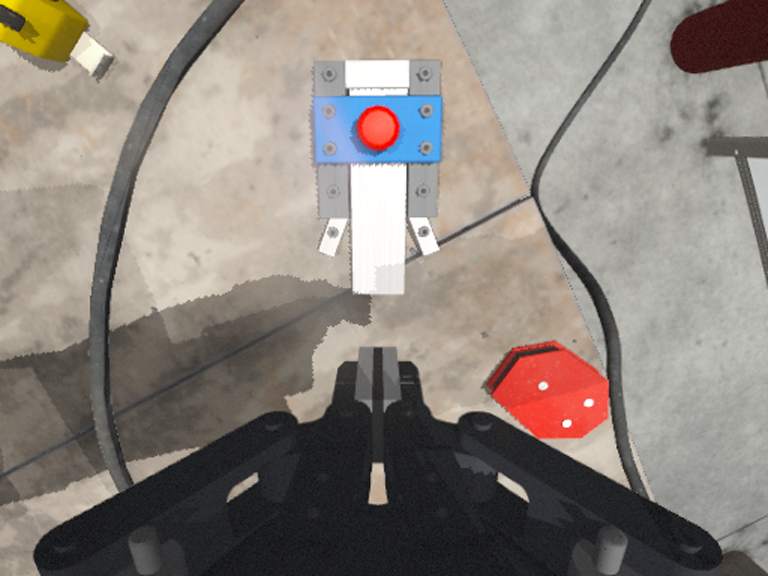

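View pics/s6.png

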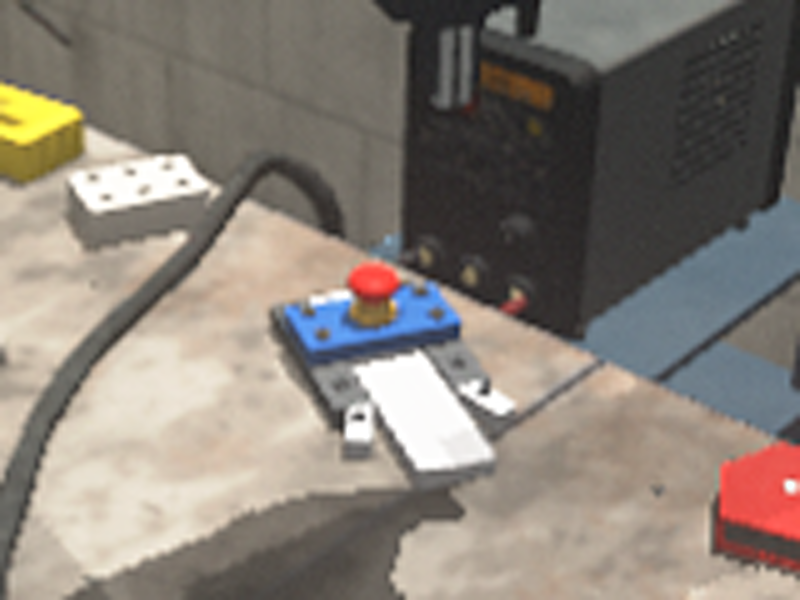

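The knob sits on its brass bush (scene crop (373,285)), the strap is in place against the stop (wrist view, end at (250,60)), the bystanders stand as before, and the hand is clear.

```bash
python3 -c "
from rig import *
print(job_done())"
```

```text
the job is handed in; nothing more can be done
None
```

The strap is home against the stop and the red knob is down on its bush, with the pin through the hole. I handed the job in at about 22 s.

- **Aligning:** I chose the 150 x 40 mm bar and left the smaller look-alike alone. A light sideways push with the fingers squared it to the jig first.
- **Loading:** I pushed it in from its tail until it met the stop, where the force rose to about 21 N. The tail then measured 31 mm outside the mouth, against the 30 mm expected, which agrees within camera accuracy. The strap's end could be seen against the stop.
- **Pinning:** The knob went down under about 4 N and bottomed at a fingertip height of 50 mm. The force there reached 45 N, more than was needed. This was pressed with the fingertips, not the gripper's body, so I do not think it touches the 40 N limit. The wrist force stayed well below 120 N.
- **Last checks:** With the hand clear, the last pictures show the knob on its bush. The magnet, gauge block and tape measure look unmoved, but I judged this by eye and did not measure it. The two knob-height readings I had agreed (about 50 and 53 mm). One scene detection reported the knob at 16 mm; the pictures contradict it and I took it as false.

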